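Change the marble on show behind the jar and the cup

ROBOT

A 6-joint arm with a two-finger parallel gripper is mounted at the origin on the work surface. World frame = base frame: x ahead of the robot, y to its left, z up, the work surface at z = 0. Lengths are in m, angles in rad, forces in N, time in s.
With the tool pointing down it reaches from about 0.3 to 0.875 m from the base axis. Payload 4.2 kg.
Tool frame: the origin (TCP) lies at the very end of the fingers, on their centre line; the grasp point (between the pads) lies 19 mm behind it (arm.tcp_to_grasp is the distance from the TCP to the grasp point, in m); z points along the fingers, y is the line along which they close (so a half turn about z gives the same grasp; the last joint's range is limited). The gripper opens to 85 mm and grips with 20 to 120 N. Pads are 22 mm wide; open, the fingers measure 114 mm over their backs; the gripper's body (76 mm by 85 mm) begins 54 mm behind the grasp point. The pads swing forward as they close: fully open they stand 13 mm farther back than shut.
Start: joints at [1.118, 0.32, 1.565, -0, 1.257, -0.02], TCP at [0.241, 0.522, 0.231] pointing down, gripper open.
Joint ranges: [-3.11, 3.11], [-0.84, 2.01], [0.21, 2.61], [-1.34, 4.49], [0.05, 2.63], [-2.56, 2.56]. Speed limits (rad/s): [2.57, 2.57, 3.14, 3.14, 3.14, 3.14].

INTERFACE

Orientations are given as a rotation vector (axis times angle).
In Python, from plant import get_state, imaging, arm gives the robot as it stands. The module is installed in compiled form; this text tells all that it offers.
- The arm moves only by the tool step_arm, never from a script. Its argument "moves" is a list of rows, each a list of 3 entries, a list of its own where there are three numbers: the shift along the world's x, y, z in units of 300 mm (1.0 is 300 mm), then the turn, a rotation vector about the world's x, y, z in units of 30 degrees (1.0 is 30 degrees), then the gripper's target within -1 to 1 (fully open at 1, half-way at 0, shut at -1). A call has 1 to 5 rows; each row is the pose to reach, as a shift and turn from the pose commanded when the call began; what a row does not reach only later rows make up. A row lasts 1/10 s, in which the tool goes at most 50 mm and 8.59 degrees, less where a joint would pass 70% of its speed; a pose out of reach is approached as far as the arm can. A call with a number of a shift or a turn outside -1 to 1 is refused whole. A call with a gripper value outside its range is refused whole. The fingers move at their own pace and stop on an object; "newtons" is the grip in N (left out, the last holds). Time passes only in rows, so rows that repeat a pose let the fingers close. It gives the time, the measured TCP pose, the force, the opening and the grip force at its end, in the units of the state.
- get_state(): the state, without advancing time (a new reading comes with each control period).
- imaging.get_image(name): name is "scene" or "top" or "wrist"; returns a dict with "image" (400x640x3 uint8, red, green, blue), "mtx" (3x3 intrinsics, pixels), "R" (3x3) and "t" (3): a world point X has camera coordinates R X + t; the wrist camera has in their place "hand_eye" (4x4, takes a point from camera to tool coordinates, whose origin is the TCP and whose axes are the flange's). Camera axes: x right, y down, z forward; pixel columns grow to the right and rows downward; lengths in m; the calibration is good to about 2 mm. A picture is of the moment at which its call begins: read the wrist's pose just before it. There is no depth.
- arm.finish_job(): hands the job in; it is judged then, once.
The state is a dict: "time": time; "joint_pos": joint angles; "joint_vel": joint speeds; "joint_efforts": joint torques, N m; "eef_pos": TCP position; "orientation": TCP orientation; "force": force on the tool from outside, world axes, zero at the start; "ft_torque": the same for the moment, N m; "opening": finger opening in m; "grip_force": force on a finger pad.
Only numpy, scipy, OpenCV 4.12 (cv2) and the standard library are available. Lean on these libraries where they do the work, as an engineer would, in place of code of your own. Each camera call takes 0.05 s, during which the arm holds its last target. There are 200 camera calls.

TASK

Change the marble on show: stand the frosted blue jar and the soapstone cup aside on the cork mat, move the white marble from behind them into the ring in the open oak case, and then set the green marble from the copper dish on the display board's brass ring, leaving the jar and the cup on the mat until it sits there. Then put the jar back on its dark blue tile and the cup back on its red tile, each standing upright with its whole foot on its tile. Do not tip over the jar or the cup, and do not let the white or the green marble touch the stone shelf.

Things in the scene. Friction and masses are not known exactly. Their poses are not given: they have to be found in the camera images.
- jar_center (a point): Frosted light-blue closed jar, upright and round, 54 mm in diameter up to 74 mm above its foot, then a shoulder and a 44 mm lid; 96 mm high in all, about 0.22 kg. The point is on its axis, half-way up (48 mm above its foot); z is its axis, up. Stands at the start on the dark blue tile.
- cup_center (a point): Grey-green carved soapstone cup, upright, straight-sided and open at the top, 54 mm in outer diameter, wall 5 mm, 88 mm high, about 0.25 kg. The point is on its axis, half-way up (44 mm above its foot); z is its axis, up. Stands at the start on the red tile.
- white_center (a point): White opaline marble, a ball 36 mm in diameter, about 60 g; the point is its centre. At the start it sits in the brass ring of the display board, close behind the jar and the cup, which leave no room for a gripper's body around it.
- green_center (a point): Green opaline marble, a ball 36 mm in diameter, about 60 g; the point is its centre. At the start it sits in a ring in the middle of the round copper dish (90 mm in diameter, rim 14 mm high). A rose and an amber marble on a small rack elsewhere are not part of the job.
- board_seat (a point): Centre of the top of the brass ring (30 mm outside, 20 mm inside, 8 mm high) on the fixed dark wooden display board (150 x 210 mm, 12 mm thick). A seated marble's centre is 15 mm above this point. Axes are the board's: z up, y along the row of tiles; the tiles lie at x = -50 mm, y = +48 and -48 mm from here (which is which varies); the board's centre at x = -20 mm.
- jar_tile: The jar's tile: dark blue round disc 76 mm in diameter, 4 mm thick, fixed on the display board. Origin: centre of its underside; its upper face is 4 mm above that.
- cup_tile: The cup's tile: red round disc 76 mm in diameter, 4 mm thick, fixed on the display board. Origin: centre of its underside; its upper face is 4 mm above that.
- mat: Cork mat lying fixed on the shelf, the side area: 130 mm (x) by 200 mm (y), 4 mm thick. Origin: centre of its underside; axes along its sides, z up. It is empty at the start and holds the jar and the cup side by side along y.
- case_seat (a point): Centre of the top of the brass ring (30 mm outside, 20 mm inside, 8 mm high) in the fixed open oak case. A seated marble's centre is 15 mm above this point. Axes are the case's, z up. The case is 130 (x) by 120 mm (y), its red lining 8 mm and rim 4 mm below this point; the open lid stands on its +x edge, about 80 mm from here, 140 mm above the shelf.
Mind the look-alikes: they are no part of the job. Of the things that look like the mat, the larger one is meant.

How it is judged:
By the outcome, as a careful person would: the job done as asked, in the order asked, and still so for the second after the job is handed in, with the robot touching nothing.
It also fails if it takes over 141 s, if anything falls off the work surface, if the arm or the gripper's body presses on something with over 40 N, if the wrist force passes 120 N, or if a joint passes its speed limit or range.

## Working session

There is one attempt and no reset: what is moved stays moved. The work goes in short steps, Python scripts to look and compute and a tool call to move; the robot and the scene stay as the last step left them, time stands still between calls to the robot, and variables do not carry over. Pictures are saved under pics/ and viewed, at most 17 in all, crops included, and the job is handed in when it is done.

Besides the shell and the picture viewer there is one more tool, called after "Request:" by a JSON object that holds its "op" and its "data", one argument or row to a line. step_arm: Moves the arm, as the interface text tells. Its arguments: {"type":"object","properties":{"moves":{"type":"array","items":{"type":"array"}},"newtons":{"type":"number"}},"required":["moves"]}

```bash
mkdir -p pics; cat > h.py <<'E'
import numpy as np, cv2
from plant import get_state, imaging, arm
from scipy.spatial.transform import Rotation as Ro
def grab(name,f=None):
    s=get_state(); d=imaging.get_image(name)
    if f: cv2.imwrite('pics/'+f,d['image'][:,:,::-1])
    if name=='wrist':
        T=np.eye(4);T[:3,:3]=Ro.from_rotvec(s['orientation']).as_matrix();T[:3,3]=s['eef_pos']
        W=T@np.array(d['hand_eye']); d['R']=W[:3,:3].T; d['t']=-W[:3,:3].T@W[:3,3]
    d['R']=np.array(d['R']);d['t']=np.array(d['t']).ravel();d['mtx']=np.array(d['mtx'])
    return d
def ray(d,u,v):
    c=-d['R'].T@d['t']; r=d['R'].T@np.linalg.inv(d['mtx'])@[u,v,1]
    return c,r/np.linalg.norm(r)
def onz(d,u,v,z):
    c,r=ray(d,u,v); return c+r*(z-c[2])/r[2]
def proj(d,X):
    p=d['mtx']@(d['R']@np.array(X)+d['t']); return p[:2]/p[2]
E
python3 - <<'E'
from h import *
for n in ('scene','top'):
    d=grab(n,n+'0.png'); c,r=ray(d,320,200); print(n,c,r,d['mtx'][0,0])
    np.savez(n+'0.npz',**d)
s=get_state();print({k:np.round(v,3) for k,v in s.items()})
E
```

```text
scene [ 1.21008166 -0.02724044  0.77451448] [-0.75506735  0.02610095 -0.6551275 ] 491.89931440212916
top [ 0.32481597 -0.02155939  1.0817546 ] [ 0.15542836 -0.00607809 -0.98782847] 514.3551704381449
{'time': np.float64(0.1), 'joint_pos': array([ 1.118,  0.32 ,  1.566, -0.   ,  1.257, -0.02 ]), 'joint_vel': array([-0.001, -0.002, -0.003, -0.001, -0.001, -0.   ]), 'joint_efforts': array([ 0.000e+00, -4.164e+01, -2.347e+01,  0.000e+00,  5.000e-03,
        0.000e+00]), 'eef_pos': array([0.241, 0.522, 0.231]), 'orientation': array([-6.740e-01, -3.068e+00,  3.000e-03]), 'force': array([-0.724,  0.149, -0.454]), 'ft_torque': array([-0.026,  0.055, -0.019]), 'grip_force': np.float64(0.0), 'opening': np.float64(0.085)}
```

View pics/top0.png

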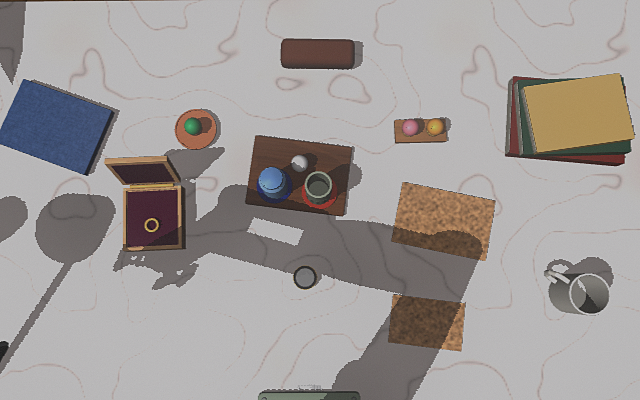

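View pics/scene0.png

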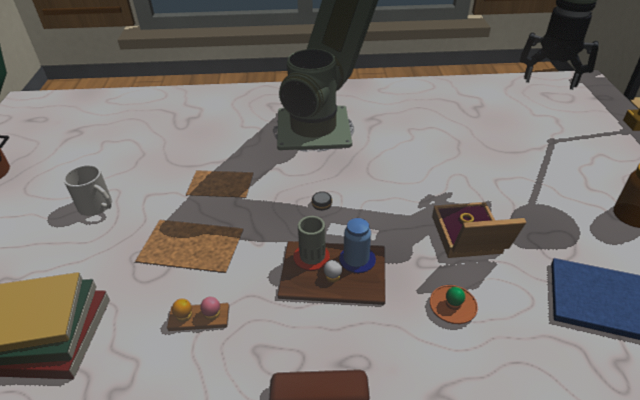

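Top view: the white marble is at (300,162), jar (272,183), cup (319,187), green marble (193,127) and case ring (152,225). There are two cork mats, at (443,221) and (427,323), and the upper one is larger. A white patch at (275,231) and a ring at (305,278) are distractors. Next I'll measure these and confirm the mat in an enlarged crop.

```bash
cat > m.py <<'E'
from h import *
def blob(img,lo,hi,box):
    hsv=cv2.cvtColor(np.ascontiguousarray(img),cv2.COLOR_RGB2HSV); m=cv2.inRange(hsv,np.array(lo),np.array(hi))
    k=np.zeros_like(m);x0,y0,x1,y1=box;k[y0:y1,x0:x1]=m[y0:y1,x0:x1]
    k=cv2.morphologyEx(k,cv2.MORPH_CLOSE,np.ones((5,5)))
    cs,_=cv2.findContours(k,cv2.RETR_EXTERNAL,cv2.CHAIN_APPROX_NONE)
    return max(cs,key=cv2.contourArea)
def tri(*l):
    A=np.zeros((3,3));b=np.zeros(3)
    for d,p in l:
        c,r=ray(d,*p);P=np.eye(3)-np.outer(r,r);A+=P;b+=P@c
    return np.linalg.solve(A,b)
E
python3 - <<'E'
from m import *
T=dict(np.load('top0.npz'));S=dict(np.load('scene0.npz'))
for nm,box,z in (('bigmat',(370,170,520,275),.004),('smallmat',(370,280,490,370),.004)):
    c=blob(T['image'],(5,70,50),(22,255,255),box); q=cv2.boxPoints(cv2.minAreaRect(c))
    P=np.array([onz(T,*p,z) for p in q]); print(nm,P.mean(0).round(4),'sides',[np.linalg.norm(P[i]-P[i-1]).round(3) for i in (1,2)]); print(P[:,:2].round(3).tolist())
q=cv2.boxPoints(cv2.minAreaRect(blob(T['image'],(0,60,20),(20,255,120),(235,125,365,225))))
P=np.array([onz(T,*p,.012) for p in q]);print('board',P.mean(0).round(4),P[:,:2].round(3).tolist(),[np.linalg.norm(P[i]-P[i-1]).round(3) for i in (1,2)])
def cen(d,lo,hi,box):
    c=blob(d['image'],lo,hi,box);(e,r)=cv2.minEnclosingCircle(c);print('  px',np.round(e,1),round(r,1),cv2.contourArea(c));return e
g=tri((T,cen(T,(45,80,30),(85,255,255),(170,105,220,150))),(S,cen(S,(45,80,30),(85,255,255),(430,280,480,320))));print('green',g.round(4))
w=tri((T,cen(T,(0,0,110),(179,60,255),(288,150,312,175))),(S,cen(S,(0,0,110),(179,60,255),(320,258,345,282))));print('white',w.round(4))
print('white on z=.035',onz(T,300,162,.035))
print('lid jar',onz(T,*cen(T,(95,90,120),(120,255,255),(255,160,290,205)),.112))
ct=cv2.cvtColor(np.ascontiguousarray(T['image']),cv2.COLOR_RGB2BGR)
a=cv2.resize(ct[170:375,370:510],None,fx=2.5,fy=2.5);b=cv2.resize(ct[125:225,100:360],None,fx=2,fy=2,interpolation=3)
cs=cv2.cvtColor(np.ascontiguousarray(S['image']),cv2.COLOR_RGB2BGR)
b2=cv2.resize(cs[190:320,270:530],None,fx=1.7,fy=1.7,interpolation=3);W=np.zeros((520,800-0,3),np.uint8)
W[:a.shape[0],:a.shape[1]]=a
b=cv2.resize(ct[125:260,100:365],(445,227),interpolation=3);W[:227,352:797]=b
b2=cv2.resize(cs[190:320,270:530],(445,222),interpolation=3);W[240:462,352:797]=b2
cv2.imwrite('pics/crop1.png',W)
E
```

```text
bigmat [ 0.4482 -0.2883  0.004 ] sides [np.float64(0.131), np.float64(0.204)]
[[0.406, -0.175], [0.533, -0.204], [0.49, -0.403], [0.364, -0.371]]
smallmat [ 0.2387 -0.2453  0.004 ] sides [np.float64(0.097), np.float64(0.153)]
[[0.201, -0.163], [0.296, -0.177], [0.277, -0.329], [0.181, -0.312]]
board [0.5473 0.0174 0.012 ] [[0.487, 0.13], [0.636, 0.112], [0.607, -0.097], [0.459, -0.076]] [np.float64(0.15), np.float64(0.211)]
  px [192.  125.7] 7.9 151.5
  px [455.5 295.5] 9.2 231.0
green [0.6492 0.2403 0.0371]
  px [298.6 162.6] 7.8 118.0
  px [333.5 266.5] 7.9 114.5
white [0.5671 0.0172 0.0418]
white on z=.035 [0.56983575 0.01297796 0.035     ]
  px [270.8 179.9] 13.0 452.0
lid jar [0.51722254 0.06657739 0.112     ]
```

View pics/crop1.png

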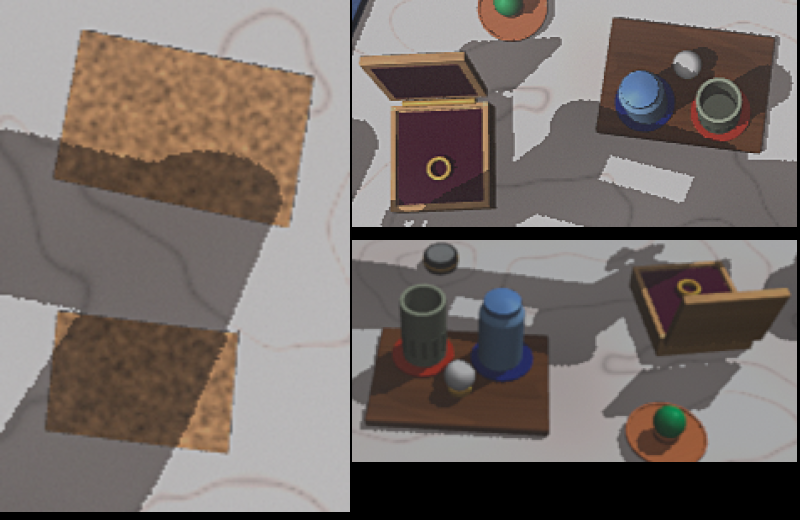

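The upper mat at (443,221) is the one meant: it measures 131×204 mm, and the other is 97×153. I'll move the arm over the board for a close look with the wrist camera.

Request:
{"op": "step_arm", "data": {
  "moves": [
    [[0.31,-0.56,0.08],[0,0,-0.81],1],
    [[0.31,-0.56,0.08],[0,0,-0.81],1],
    [[0.31,-0.56,0.08],[0,0,-0.81],1],
    [[0.31,-0.56,0.08],[0,0,-0.81],1],
    [[0.31,-0.56,0.08],[0,0,-0.81],1]
  ]
}}

```text
time: 0.6
eef_pos: [0.3359, 0.3503, 0.256]
orientation: [1.312, 2.853, -0.001]
force: [0.0, 0.3, -1.2]
opening: 0.085
grip_force: 0.0
```

Request:
{"op": "step_arm", "data": {
  "moves": [
    [[0.31,-0.56,0.04],[0,0,-0.81],1],
    [[0.31,-0.56,0.04],[0,0,-0.81],1],
    [[0.31,-0.56,0.04],[0,0,-0.81],1],
    [[0.31,-0.56,0.04],[0,0,-0.81],1],
    [[0.31,-0.56,0.04],[0,0,-0.81],1]
  ]
}}

```text
time: 1.1
eef_pos: [0.429, 0.1831, 0.2673]
orientation: [1.883, 2.513, -0.001]
force: [-0.4, -0.1, 0.3]
opening: 0.0854
grip_force: 0.0
```

Request:
{"op": "step_arm", "data": {
  "moves": [
    [[0.31,-0.56,0.0],[0,0,-0.81],1],
    [[0.31,-0.56,0.0],[0,0,-0.81],1],
    [[0.31,-0.56,0.0],[0,0,-0.81],1],
    [[0.31,-0.56,0.0],[0,0,-0.81],1],
    [[0.31,-0.56,0.0],[0,0,-0.81],1]
  ]
}}

```text
time: 1.6
eef_pos: [0.5222, 0.0157, 0.2664]
orientation: [2.369, 2.062, -0.001]
force: [-0.4, 0.9, 0.6]
opening: 0.0857
grip_force: 0.0
```

```bash
python3 - <<'E'
from m import *
d=grab('wrist','w1.png');np.savez('w1.npz',**d);s=get_state();print(s['time'],s['eef_pos'],s['orientation'],ray(d,320,200),d['mtx'][0,0])
for X in ((.5671,.0148,.035),(.5238,.069,.112),(.5112,-.0262,.104)):print(proj(d,X))
T=dict(np.load('top0.npz'));S=dict(np.load('scene0.npz'))
for dd,box in((T,(140,215,164,238)),(S,(455,208,480,232))):
    c=blob(dd['image'],(15,90,90),(35,255,255),box);print(cv2.minEnclosingCircle(c),cv2.boundingRect(c))
E
```

```text
1.65 [0.52081932 0.01775968 0.26638283] [-2.36678958e+00 -2.06346263e+00  9.35776979e-04] (array([0.53356464, 0.09938488, 0.40920327]), array([-0.0585656 , -0.33346449, -0.94094182])) 327.12050132930597
[362.61581305 155.05468505]
[317.77292224 120.23723498]
[319.14418485 216.52535099]
((151.0, 224.5), 7.500100135803223) (144, 218, 15, 14)
((469.5, 220.5), 10.977349281311035) (460, 213, 20, 15)
```

View pics/w1.png

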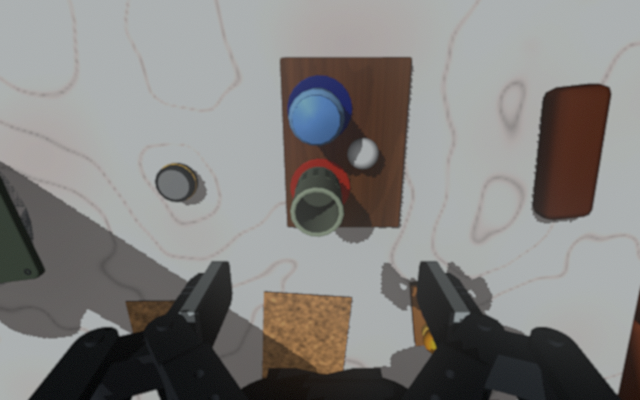

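The wrist view shows the jar lid at about (317,117), white marble (362,153) and cup rim (317,211), all close to where my estimates project. I'll refine them with fits.

```bash
python3 - <<'E'
from m import *
d=dict(np.load('w1.npz'))
def cen(dd,lo,hi,box,z,n):
    c=blob(dd['image'],lo,hi,box);e,r=cv2.minEnclosingCircle(c);f=cv2.fitEllipse(c)[0];print(n,np.round(e,1),round(r,1),np.round(f,1),onz(dd,*f,z).round(4))
cen(d,(0,0,110),(179,50,255),(340,130,385,175),.035,'white')
cen(d,(98,60,130),(115,200,255),(285,85,350,146),.112,'lid')
cen(d,(30,10,90),(95,90,220),(285,184,350,242),.104,'cup')
q=cv2.boxPoints(cv2.minAreaRect(blob(d['image'],(0,60,20),(20,255,120),(270,45,425,235))))
P=np.array([onz(d,*p,.012) for p in q]);print('board',P.mean(0).round(4),P[:,:2].round(3).tolist(),[np.linalg.norm(P[i]-P[i-1]).round(3) for i in (1,2)])
T=dict(np.load('top0.npz'));S=dict(np.load('scene0.npz'))
cs=tri((T,(151,224.5)),(S,(469.5,220.2)));print('case',cs)
cen(T,(30,10,90),(95,90,220),(300,165,336,205),.104,'cupT')
# tiles
for lo,hi,box,n in (((112,120,40),(130,255,200),(280,70,360,150),'bluetile'),((0,150,80),(6,255,255),(280,150,360,205),'redtile')):
    c=blob(d['image'],lo,hi,box);x,y,w,h=cv2.boundingRect(c);print(n,x,y,w,h)
    l=[onz(d,a,y+h/2,.016) for a in (x,x+w)];print(l, onz(d,x+w/2,y,.016))
E
```

```text
white [362.6 152.8] 14.4 [365.4 153.7] [0.5704 0.0159 0.035 ]
lid [315.3 115.5] 27.1 [313.8 115.6] [0.5209 0.0735 0.112 ]
cup [316.6 211.2] 26.4 [316.4 211.7] [ 0.5093 -0.0206  0.104 ]
board [0.5492 0.0199 0.012 ] [[0.49, 0.132], [0.633, 0.112], [0.622, -0.094], [0.452, -0.071]] [np.float64(0.145), np.float64(0.207)]
case [0.44230851 0.32355604 0.02979674]
cupT [317.6 185.3] 14.4 [317.9 184.4] [ 0.5091 -0.0237  0.104 ]
bluetile 288 76 64 52
[array([0.48951167, 0.08438177, 0.016     ]), array([0.56283747, 0.07417791, 0.016     ])] [0.53017781 0.10723157 0.016     ]
redtile 291 158 60 38
[array([ 0.47760194, -0.00481449,  0.016     ]), array([ 0.55169439, -0.01513007,  0.016     ])] [0.51804036 0.01388423 0.016     ]
```

Request:
{"op": "step_arm", "data": {
  "moves": [
    [[-0.036,-0.138,0],[0,0,0],1],
    [[-0.036,-0.138,0],[0,0,0],1],
    [[-0.036,-0.138,-0.3],[0,0,0],1],
    [[-0.036,-0.138,-0.4],[0,0,0],1],
    [[-0.036,-0.138,-0.4],[0,0,0],1]
  ],
  "newtons": 40
}}

```text
time: 2.15
eef_pos: [0.506, -0.0207, 0.1432]
orientation: [-2.359, -2.065, 0.007]
force: [-1.1, -0.1, -0.8]
opening: 0.0857
grip_force: 0.0
```

Request:
{"op": "step_arm", "data": {
  "moves": [
    [[0,0,-0.1],[0,0,0],1],
    [[0,0,-0.2],[0,0,0],1],
    [[0,0,-0.29],[0,0,0],1],
    [[0,0,-0.33],[0,0,0],1],
    [[0,0,-0.33],[0,0,0],1]
  ]
}}

```text
time: 2.65
eef_pos: [0.5082, -0.0217, 0.0471]
orientation: [-2.362, -2.067, 0.003]
force: [0.9, 0.9, 0.9]
opening: 0.0859
grip_force: 0.0
```

Request:
{"op": "step_arm", "data": {
  "moves": [
    [[0,0,0],[0,0,0],0.4],
    [[0,0,0],[0,0,0],-0.2],
    [[0,0,0],[0,0,0],-0.2],
    [[0,0,0],[0,0,0],-0.2],
    [[0,0,0],[0,0,0],-0.2]
  ]
}}

```text
time: 3.15
eef_pos: [0.5102, -0.0232, 0.05]
orientation: [2.365, 2.066, 0.004]
force: [-1.0, 1.9, 6.0]
opening: 0.0537
grip_force: 42.0
```

Request:
{"op": "step_arm", "data": {
  "moves": [
    [[0,0,0.05],[0,0,0],-0.2],
    [[0,0,0.15],[0,0,0],-0.2],
    [[0,-0.1,0.2],[0,0,0],-0.2],
    [[-0.03,-0.22,0.2],[0,0,0],-0.2],
    [[-0.06,-0.35,0.2],[0,0,0],-0.2]
  ]
}}

```text
time: 3.65
eef_pos: [0.4916, -0.1293, 0.1094]
orientation: [2.363, 2.068, 0.002]
force: [-0.5, -0.6, -3.3]
opening: 0.0539
grip_force: 43.2
```

Request:
{"op": "step_arm", "data": {
  "moves": [
    [[-0.04,-0.14,0],[0,0,-0.04],-0.2],
    [[-0.08,-0.28,0],[0,0,-0.08],-0.2],
    [[-0.12,-0.42,0],[0,0,-0.12],-0.2],
    [[-0.16,-0.56,0],[0,0,-0.165],-0.2],
    [[-0.184,-0.696,0],[0,0,-0.165],-0.2]
  ]
}}

```text
time: 4.15
eef_pos: [0.4348, -0.3388, 0.1086]
orientation: [-2.454, -1.962, 0.0]
force: [1.4, 0.7, -2.9]
opening: 0.0537
grip_force: 43.2
```

Request:
{"op": "step_arm", "data": {
  "moves": [
    [[0,0,0],[0,0,0],-0.2],
    [[0,0,-0.1],[0,0,0],-0.2],
    [[0,0,-0.18],[0,0,0],-0.2],
    [[0,0,-0.21],[0,0,0],-0.2],
    [[0,0,-0.22],[0,0,0],-0.2]
  ]
}}

```text
time: 4.65
eef_pos: [0.4357, -0.3365, 0.0416]
orientation: [-2.451, -1.962, 0.0]
force: [-0.2, 0.6, -3.0]
opening: 0.0538
grip_force: 43.3
```

```bash
python3 - <<'E'
from m import *
s=get_state();print(s['time'],s['eef_pos'],s['orientation'],s['force'],s['opening'])
T=grab('top','t2.png');S=grab('scene','s2.png')
cv2.imwrite('pics/c2.png',np.hstack([cv2.resize(T['image'][150:300,240:520,::-1],(400,214)),cv2.resize(S['image'][150:350,100:400,::-1],(321,214))]))
E
```

```text
4.65 [ 0.43574913 -0.33649854  0.04159092] [-2.45097565e+00 -1.96226795e+00  4.79796228e-04] [-0.16742479  0.61220422 -3.03128962] 0.05378576716206553
```

View pics/c2.png

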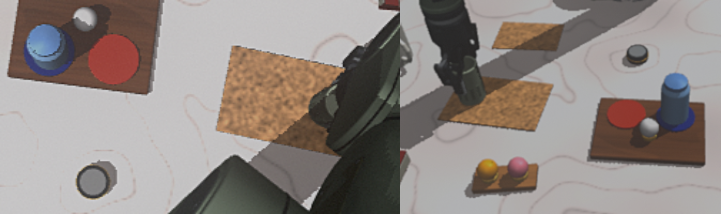

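The cup is held upright over the far end of the large mat, and the red tile is now uncovered. I'll lower the last few millimetres.

Request:
{"op": "step_arm", "data": {
  "moves": [
    [[0,0,-0.005],[0,0,0],-0.2],
    [[0,0,-0.01],[0,0,0],-0.2],
    [[0,0,-0.01],[0,0,0],-0.2]
  ]
}}

```text
time: 5.05
eef_pos: [0.4364, -0.3373, 0.0398]
orientation: [2.452, 1.963, 0.0]
force: [-0.4, 0.1, -2.3]
opening: 0.0536
grip_force: 43.3
```

```bash
python3 - <<'E'
from m import *
T=grab('top');np.savez('top2.npz',**T)
c=blob(T['image'],(0,150,60),(8,255,255),(285,165,350,215));e=cv2.fitEllipse(c);print(e,onz(T,*e[0],.016).round(4))
c=blob(T['image'],(5,100,20),(20,255,120),(235,125,365,225))
q=cv2.boxPoints(cv2.minAreaRect(c));P=np.array([onz(T,*p,.012) for p in q]);print(P[:,:2].round(4).tolist())
E
```

```text
((319.1803283691406, 191.19937133789062), (33.36739730834961, 34.387020111083984), 55.50801467895508) [ 0.5112 -0.0265  0.016 ]
[[0.4882, 0.1294], [0.6154, 0.1129], [0.5837, -0.0931], [0.4574, -0.0735]]
```

Request:
{"op": "step_arm", "data": {
  "moves": [
    [[0,0,-0.004],[0,0,0],-0.2],
    [[0,0,-0.007],[0,0,0],-0.2],
    [[0,0,-0.007],[0,0,0],-0.2]
  ]
}}

```text
time: 5.4
eef_pos: [0.4363, -0.3374, 0.0381]
orientation: [2.452, 1.963, 0.0]
force: [-2.3, 1.0, 5.0]
opening: 0.0536
grip_force: 43.7
```

Request:
{"op": "step_arm", "data": {
  "moves": [
    [[0,0,-0.004],[0,0,0],-0.2],
    [[0,0,-0.006],[0,0,0],-0.2],
    [[0,0,-0.006],[0,0,0],-0.2]
  ]
}}

```text
time: 5.7
eef_pos: [0.4363, -0.3374, 0.038]
orientation: [2.451, 1.962, 0.001]
force: [-4.8, 3.5, 16.6]
opening: 0.0539
grip_force: 44.7
```

Request:
{"op": "step_arm", "data": {
  "moves": [
    [[0,0,0.004],[0,0,0],0.5],
    [[0,0,0.004],[0,0,0],1],
    [[0,0,0.004],[0,0,0],1],
    [[0,0,0.15],[0,0,0],1],
    [[0,0,0.3],[0,0,0],1]
  ]
}}

```text
time: 6.2
eef_pos: [0.4353, -0.3365, 0.1247]
orientation: [-2.449, -1.96, 0.001]
force: [1.2, -0.5, 0.4]
opening: 0.0854
grip_force: 0.0
```

Request:
{"op": "step_arm", "data": {
  "moves": [
    [[0,0,0.1],[0,0,0],1],
    [[0.07,0.35,0.14],[0,0,0.08],1],
    [[0.14,0.68,0.14],[0,0,0.165],1],
    [[0.14,0.68,0.14],[0,0,0.165],1],
    [[0.14,0.68,0.14],[0,0,0.165],1]
  ]
}}

```text
time: 6.7
eef_pos: [0.4765, -0.1401, 0.167]
orientation: [2.366, 2.066, 0.0]
force: [0.6, -0.0, -0.2]
opening: 0.0851
grip_force: 0.0
```

Request:
{"op": "step_arm", "data": {
  "moves": [
    [[0.147,0.678,0],[0,0,0],1],
    [[0.147,0.678,0],[0,0,0],1],
    [[0.147,0.678,0],[0,0,0],1],
    [[0.147,0.678,0],[0,0,0],1],
    [[0.147,0.678,0],[0,0,0],1]
  ]
}}

```text
time: 7.2
eef_pos: [0.5213, 0.0662, 0.1668]
orientation: [-2.36, -2.073, -0.003]
force: [-0.9, -0.2, -0.2]
opening: 0.0857
grip_force: 0.0
```

```bash
python3 - <<'E'
from m import *
s=get_state();print(s['time'],s['eef_pos'],s['orientation'])
T=grab('top','t3.png');W=grab('wrist','w3.png')
cv2.imwrite('pics/c3.png',np.hstack([T['image'][130:330,240:560,::-1],cv2.resize(W['image'][:,:,::-1],(320,200))]))
np.savez('w3.npz',**W)
E
```

```text
7.2 [0.52134976 0.0662035  0.16676308] [-2.35967356 -2.07292704 -0.00253486]
```

View pics/c3.png

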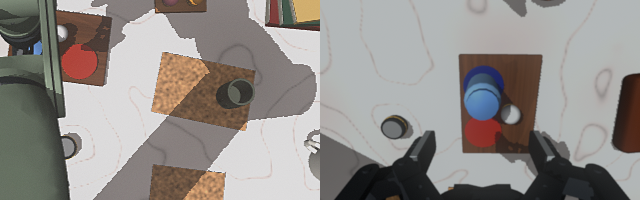

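The cup stands on the mat, and the jar lid is centred between the fingers. I'll descend and grip the jar.

Request:
{"op": "step_arm", "data": {
  "moves": [
    [[0.003,0.005,-0.1],[0,0,0],1],
    [[0.003,0.005,-0.2],[0,0,0],1],
    [[0.003,0.005,-0.3],[0,0,0],1],
    [[0.003,0.005,-0.38],[0,0,0],1],
    [[0.003,0.005,-0.39],[0,0,0],1]
  ]
}}

```text
time: 7.8
eef_pos: [0.5188, 0.061, 0.0473]
orientation: [-2.365, -2.062, 0.009]
force: [-0.3, 0.1, -0.3]
opening: 0.0855
grip_force: 0.0
```

Request:
{"op": "step_arm", "data": {
  "moves": [
    [[0,0,0],[0,0,0],0.4],
    [[0,0,0],[0,0,0],-0.2],
    [[0,0,0],[0,0,0],-0.2],
    [[0,0,0],[0,0,0],-0.2],
    [[0,0,0],[0,0,0],-0.2]
  ]
}}

```text
time: 8.3
eef_pos: [0.5223, 0.0629, 0.0516]
orientation: [2.363, 2.066, 0.003]
force: [-1.1, -2.3, 6.8]
opening: 0.0528
grip_force: 43.2
```

Request:
{"op": "step_arm", "data": {
  "moves": [
    [[0,0,0],[0,0,0],1],
    [[0,0,0],[0,0,0],1],
    [[0,0.02,0],[0,0,0],1],
    [[0,0.02,0],[0,0,0],1],
    [[0,0.02,0],[0,0,0],1]
  ]
}}

```text
time: 8.8
eef_pos: [0.5213, 0.0695, 0.05]
orientation: [-2.365, -2.068, 0.0]
force: [0.1, -0.2, 0.6]
opening: 0.0854
grip_force: 0.0
```

Request:
{"op": "step_arm", "data": {
  "moves": [
    [[0,0,0],[0,0,0],0.4],
    [[0,0,0],[0,0,0],-0.2],
    [[0,0,0],[0,0,0],-0.2],
    [[0,0,0],[0,0,0],-0.2],
    [[0,0,0],[0,0,0],-0.2]
  ]
}}

```text
time: 9.3
eef_pos: [0.522, 0.0692, 0.0504]
orientation: [2.365, 2.067, 0.002]
force: [2.2, 0.5, 2.0]
opening: 0.0531
grip_force: 42.6
```

Request:
{"op": "step_arm", "data": {
  "moves": [
    [[0,0,0.05],[0,0,0],-0.2],
    [[0,0,0.15],[0,0,0],-0.2],
    [[0,-0.1,0.2],[0,0,0],-0.2],
    [[-0.03,-0.22,0.2],[0,0,0],-0.2],
    [[-0.06,-0.35,0.2],[0,0,0],-0.2]
  ]
}}

```text
time: 9.8
eef_pos: [0.5026, -0.0364, 0.11]
orientation: [-2.363, -2.069, 0.001]
force: [0.3, -0.4, -2.6]
opening: 0.0525
grip_force: 42.9
```

Request:
{"op": "step_arm", "data": {
  "moves": [
    [[-0.03,-0.14,0],[0,0,-0.04],-0.2],
    [[-0.06,-0.28,0],[0,0,-0.08],-0.2],
    [[-0.09,-0.42,0],[0,0,-0.12],-0.2],
    [[-0.12,-0.55,0],[0,0,-0.165],-0.2],
    [[-0.149,-0.679,0],[0,0,-0.165],-0.2]
  ]
}}

```text
time: 10.3
eef_pos: [0.4571, -0.2407, 0.1093]
orientation: [-2.452, -1.961, 0.001]
force: [-0.1, 0.6, -3.2]
opening: 0.0527
grip_force: 42.9
```

Request:
{"op": "step_arm", "data": {
  "moves": [
    [[0,0,0],[0,0,0],-0.2],
    [[0,0,-0.1],[0,0,0],-0.2],
    [[0,0,-0.18],[0,0,0],-0.2],
    [[0,0,-0.21],[0,0,0],-0.2],
    [[0,0,-0.22],[0,0,0],-0.2]
  ]
}}

```text
time: 10.8
eef_pos: [0.4578, -0.2385, 0.0429]
orientation: [-2.45, -1.962, 0.002]
force: [0.0, -0.2, -1.6]
opening: 0.0529
grip_force: 42.8
```

Request:
{"op": "step_arm", "data": {
  "moves": [
    [[0,0,-0.005],[0,0,0],-0.2],
    [[0,0,-0.01],[0,0,0],-0.2],
    [[0,0,-0.01],[0,0,0],-0.2]
  ]
}}

```text
time: 11.1
eef_pos: [0.4592, -0.2396, 0.0418]
orientation: [2.451, 1.963, 0.001]
force: [-0.2, -0.4, -2.7]
opening: 0.0529
grip_force: 42.8
```

Request:
{"op": "step_arm", "data": {
  "moves": [
    [[0,0,-0.004],[0,0,0],-0.2],
    [[0,0,-0.008],[0,0,0],-0.2],
    [[0,0,-0.008],[0,0,0],-0.2]
  ]
}}

```text
time: 11.4
eef_pos: [0.4587, -0.2395, 0.0387]
orientation: [2.452, 1.963, 0.0]
force: [-0.3, -0.1, -2.8]
opening: 0.0529
grip_force: 42.8
```

Request:
{"op": "step_arm", "data": {
  "moves": [
    [[0,0,-0.003],[0,0,0],-0.2],
    [[0,0,-0.005],[0,0,0],-0.2],
    [[0,0,-0.005],[0,0,0],-0.2]
  ]
}}

```text
time: 11.7
eef_pos: [0.4588, -0.2396, 0.0383]
orientation: [2.452, 1.963, 0.0]
force: [-2.4, 1.1, 7.4]
opening: 0.0527
grip_force: 44.0
```

Request:
{"op": "step_arm", "data": {
  "moves": [
    [[0,0,0.003],[0,0,0],0.5],
    [[0,0,0.003],[0,0,0],1],
    [[0,0,0.003],[0,0,0],1],
    [[0,0,0.15],[0,0,0],1],
    [[0,0,0.3],[0,0,0],1]
  ]
}}

```text
time: 12.2
eef_pos: [0.4578, -0.239, 0.1269]
orientation: [-2.45, -1.961, 0.002]
force: [1.3, -0.5, -0.6]
opening: 0.0854
grip_force: 0.0
```

Request:
{"op": "step_arm", "data": {
  "moves": [
    [[0,0,0.1],[0,0,0],1],
    [[0.12,0.3,0.15],[0,0,0.08],1],
    [[0.2,0.5,0.15],[0,0,0.165],1],
    [[0.363,0.852,0.15],[0,0,0.165],1],
    [[0.363,0.852,0.15],[0,0,0.165],1]
  ]
}}

```text
time: 12.7
eef_pos: [0.5364, -0.0542, 0.1707]
orientation: [2.366, 2.066, 0.001]
force: [0.8, -1.0, 0.0]
opening: 0.0851
grip_force: 0.0
```

Request:
{"op": "step_arm", "data": {
  "moves": [
    [[0.12,0.27,0],[0,0,0],1],
    [[0.12,0.27,0],[0,0,0],0.5],
    [[0.12,0.27,0],[0,0,0],0.4],
    [[0.12,0.27,0],[0,0,0],0.4],
    [[0.12,0.27,0],[0,0,0],0.4]
  ]
}}

```text
time: 13.2
eef_pos: [0.5713, 0.0242, 0.1701]
orientation: [-2.366, -2.066, 0.002]
force: [0.9, -0.6, -0.1]
opening: 0.0599
grip_force: 0.0
```

```bash
python3 - <<'E'
from m import *
s=get_state();print(s['time'],s['eef_pos'],s['orientation'],s['opening'])
T=grab('top','t4.png');W=grab('wrist','w4.png')
print(proj(W,(.5685,.0155,.035)),proj(W,s['eef_pos']))
cv2.imwrite('pics/c4.png',np.hstack([T['image'][130:330,240:560,::-1],cv2.resize(W['image'][:,:,::-1],(320,200))]))
np.savez('w4.npz',**W)
E
```

```text
13.2 [0.57130439 0.02424586 0.17013945] [-2.36615136e+00 -2.06634695e+00  1.51690132e-03] 0.059935605268076994
[322.50572614 192.89402134] [324.3851037  261.96876958]
```

View pics/c4.png

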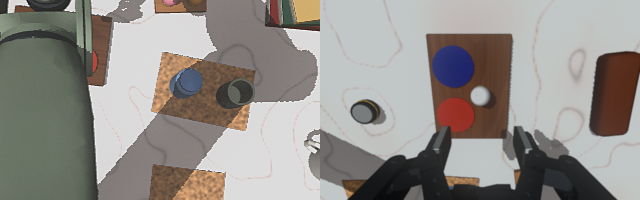

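The jar and cup both stand on the mat. The marble is free at about (480,96) in the composite, with both tiles visible.

```bash
python3 - <<'E'
from m import *
d=dict(np.load('w4.npz'));I=d['image']
for lo,hi,box,z,n in (((0,0,120),(179,60,255),(295,165,345,215),.035,'white'),((112,100,40),(130,255,255),(215,85,320,180),.016,'blue'),((0,150,60),(8,255,255),(225,180,320,270),.016,'red')):
    c=blob(I,lo,hi,box);e=cv2.fitEllipse(c);m=cv2.minEnclosingCircle(c);print(n,np.round(e[0],1),np.round(e[1],1),np.round(m[0],1),onz(d,*e[0],z).round(4),onz(d,*m[0],z).round(4))
q=cv2.boxPoints(cv2.minAreaRect(blob(I,(0,60,20),(20,255,120),(200,50,400,285))));P=np.array([onz(d,*p,.012) for p in q]);print(P[:,:2].round(4).tolist(),P.mean(0))
E
```

```text
white [318.8 191.3] [35.8 37.4] [318.8 191.3] [0.5654 0.0174 0.035 ] [0.5654 0.0175 0.035 ]
blue [265.7 132.6] [79.7 85. ] [265.7 132.7] [0.5247 0.0729 0.016 ] [0.5247 0.0728 0.016 ]
red [271.8 228.7] [66.6 76.5] [271.5 228.5] [ 0.5124 -0.0211  0.016 ] [ 0.5121 -0.0209  0.016 ]
[[0.4897, 0.1325], [0.6334, 0.1129], [0.6173, -0.093], [0.4391, -0.0687]] [0.54487579 0.02091591 0.012     ]
```

Request:
{"op": "step_arm", "data": {
  "moves": [
    [[-0.014,-0.027,0],[0,0,0],0.4],
    [[-0.014,-0.027,-0.15],[0,0,0],0.4],
    [[-0.014,-0.027,-0.3],[0,0,0],0.4],
    [[-0.014,-0.027,-0.42],[0,0,0],0.4],
    [[-0.014,-0.027,-0.42],[0,0,0],0.4]
  ]
}}

```text
time: 13.8
eef_pos: [0.5633, 0.0157, 0.0402]
orientation: [-2.362, -2.061, 0.013]
force: [-1.4, 0.8, -0.4]
opening: 0.0596
grip_force: 0.0
```

```bash
python3 - <<'E'
from m import *
s=get_state();print(s['time'],s['eef_pos'],s['orientation'],s['opening'])
W=grab('wrist');cv2.imwrite('pics/c5.png',cv2.resize(W['image'][100:350,170:470,::-1],None,fx=2,fy=2))
print(proj(W,(.5665,.016,.035)),proj(W,s['eef_pos']))
E
```

```text
13.8 [0.56333618 0.01573192 0.04015555] [-2.3618487  -2.06100702  0.01312565] 0.059587145827152514
[330.61274245 256.17111658] [324.45754367 262.5753077 ]
```

View pics/c5.png

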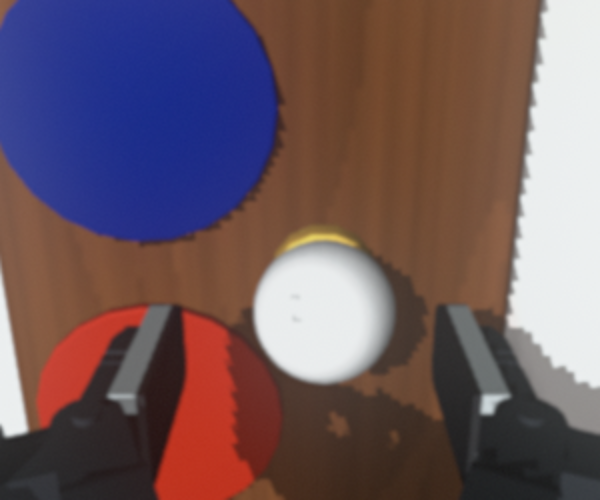

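The marble is centred at crop (323,312), full frame (331.5,256). That matches (0.567, 0.016), so I'll descend and grip.

Request:
{"op": "step_arm", "data": {
  "moves": [
    [[0,0,-0.04],[0,0,0],0.4],
    [[0,0,-0.08],[0,0,0],0.4],
    [[0,0,-0.08],[0,0,0],0.4]
  ],
  "newtons": 25
}}

```text
time: 14.15
eef_pos: [0.5672, 0.0169, 0.02]
orientation: [-2.365, -2.067, 0.001]
force: [-1.2, 0.2, 0.3]
opening: 0.0601
grip_force: 0.0
```

Request:
{"op": "step_arm", "data": {
  "moves": [
    [[0,0,0],[0,0,0],0.1],
    [[0,0,0],[0,0,0],-0.1],
    [[0,0,0],[0,0,0],-0.5],
    [[0,0,0],[0,0,0],-0.5],
    [[0,0,0],[0,0,0],-0.5]
  ]
}}

```text
time: 14.65
eef_pos: [0.5678, 0.0172, 0.0211]
orientation: [2.365, 2.067, 0.001]
force: [-2.3, -0.8, 6.9]
opening: 0.0344
grip_force: 24.6
```

Request:
{"op": "step_arm", "data": {
  "moves": [
    [[0,0,0.05],[0,0,0],-0.5],
    [[0,0,0.15],[0,0,0],-0.5],
    [[0,0,0.28],[0,0,0],-0.5],
    [[0,0,0.42],[0,0,0],-0.5],
    [[0,0,0.56],[0,0,0],-0.5]
  ]
}}

```text
time: 15.15
eef_pos: [0.5676, 0.017, 0.1897]
orientation: [2.365, 2.067, 0.0]
force: [0.8, 0.8, -0.9]
opening: 0.0347
grip_force: 25.1
```

Request:
{"op": "step_arm", "data": {
  "moves": [
    [[-0.04,0.1,0],[0,0,0],-0.5],
    [[-0.08,0.2,0],[0,0,0],-0.5],
    [[-0.13,0.32,0],[0,0,0],-0.5],
    [[-0.17,0.43,0],[0,0,0],-0.5],
    [[-0.21,0.54,0],[0,0,0],-0.5]
  ]
}}

```text
time: 15.65
eef_pos: [0.5041, 0.1803, 0.1883]
orientation: [2.365, 2.067, 0.001]
force: [-0.2, 0.3, -0.5]
opening: 0.0343
grip_force: 25.2
```

Request:
{"op": "step_arm", "data": {
  "moves": [
    [[-0.04,0.1,0],[0,0,0],-0.5],
    [[-0.08,0.2,0],[0,0,0],-0.5],
    [[-0.13,0.3,0],[0,0,0],-0.5],
    [[-0.17,0.4,0],[0,0,0],-0.5],
    [[-0.17,0.4,0],[0,0,0],-0.5]
  ]
}}

```text
time: 16.15
eef_pos: [0.4525, 0.3021, 0.1882]
orientation: [-2.361, -2.071, -0.002]
force: [0.4, -0.4, -0.2]
opening: 0.0342
grip_force: 25.2
```

Request:
{"op": "step_arm", "data": {
  "moves": [
    [[-0.03,0.08,-0.03],[0,0,0],-0.5],
    [[-0.03,0.08,-0.06],[0,0,0],-0.5],
    [[-0.03,0.08,-0.06],[0,0,0],-0.5]
  ]
}}

```text
time: 16.45
eef_pos: [0.4441, 0.3221, 0.1688]
orientation: [2.364, 2.068, -0.005]
force: [0.3, -1.4, 0.8]
opening: 0.0341
grip_force: 25.2
```

```bash
python3 - <<'E'
from m import *
s=get_state();print(s['time'],s['eef_pos'],s['orientation'],s['opening'])
W=grab('wrist','w6.png');np.savez('w6.npz',**W);cv2.imwrite('pics/c6.png',cv2.resize(W['image'][:,:,::-1],(800,500)))
print(proj(W,(.4423,.3236,.0298)),proj(W,s['eef_pos']))
E
```

```text
16.45 [0.44407913 0.32212284 0.16880664] [ 2.36443956  2.06795373 -0.00514148] 0.03406988153525132
[322.32997779 180.67307954] [324.45219115 262.57293138]
```

View pics/c6.png

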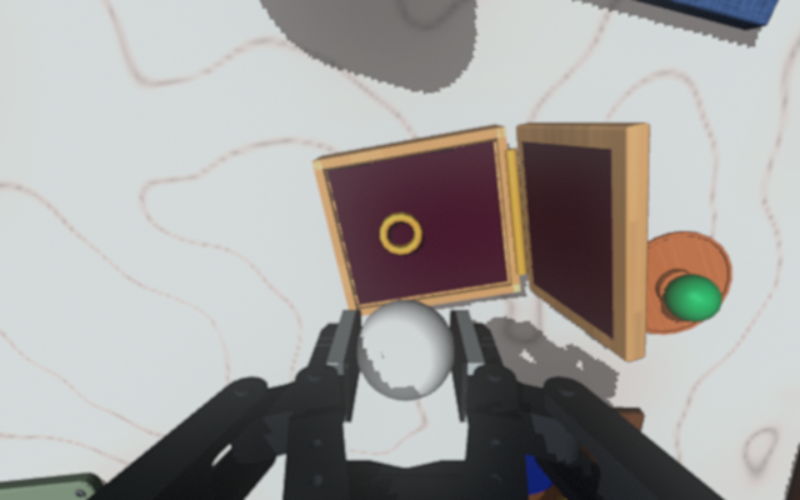

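The ring is at (401,233) in the scaled view, full frame (321,186.5), and the marble is held well. I'll triangulate the seat with all three views.

```bash
python3 - <<'E'
from m import *
T=dict(np.load('top0.npz'));S=dict(np.load('scene0.npz'));W=dict(np.load('w6.npz'))
c=blob(W['image'],(15,90,60),(35,255,255),(295,160,345,212));e=cv2.fitEllipse(c);print(e)
for z in (.022,.026,.03):print(z,onz(W,*e[0],z).round(4),onz(T,151,224.5,z).round(4),onz(S,469.5,220.2,z).round(4))
w=tri((T,(151,224.5)),(S,(469.5,220.2)),(W,e[0]));print('case',w)
# ball in hand
m=blob(W['image'],(0,0,120),(179,60,255),(285,235,365,322));print(cv2.minEnclosingCircle(m))
p=np.array([.4441,.3221,.1688]);print(proj(W,p+[0,0,.014]))
E
```

```text
((320.2686767578125, 186.56930541992188), (32.89701843261719, 33.915016174316406), 106.50984954833984)
0.022 [0.4393 0.3159 0.022 ] [0.4427 0.3229 0.022 ] [0.4336 0.3306 0.022 ]
0.026 [0.4395 0.3172 0.026 ] [0.4422 0.3216 0.026 ] [0.4378 0.3287 0.026 ]
0.03 [0.4397 0.3184 0.03  ] [0.4418 0.3203 0.03  ] [0.4419 0.3268 0.03  ]
case [0.44181667 0.32166663 0.0321834 ]
((324.5, 281.5), 55.861534118652344)
[324.4918291  278.56950736]
```

Request:
{"op": "step_arm", "data": {
  "moves": [
    [[-0.01,-0.009,-0.1],[0,0,0],-0.5],
    [[-0.01,-0.009,-0.2],[0,0,0],-0.5],
    [[-0.01,-0.009,-0.3],[0,0,0],-0.5],
    [[-0.01,-0.009,-0.32],[0,0,0],-0.5],
    [[-0.01,-0.009,-0.32],[0,0,0],-0.5]
  ]
}}

```text
time: 17.0
eef_pos: [0.4419, 0.3195, 0.0741]
orientation: [2.366, 2.066, -0.002]
force: [-0.4, 0.2, -0.4]
opening: 0.0344
grip_force: 25.2
```

```bash
python3 - <<'E'
from m import *
s=get_state();print(s['time'],s['eef_pos'],s['orientation'],s['opening'])
W=grab('wrist','w7.png');np.savez('w7.npz',**W);cv2.imwrite('pics/c7.png',cv2.resize(W['image'][120:370,170:470,::-1],None,fx=2,fy=2))
c=blob(W['image'],(15,90,60),(35,255,255),(270,150,370,280));e=cv2.fitEllipse(c);print(e,cv2.boundingRect(c))
for z in (.024,.028,.032):print(z,onz(W,*e[0],z).round(4),proj(W,(.441,.3195,z)))
E
```

```text
17.0 [0.44189575 0.31950675 0.07408005] [ 2.36639493e+00  2.06619086e+00 -2.36342030e-03] 0.034405220954890556
((320.9095764160156, 227.16070556640625), (41.302913665771484, 46.17674255371094), 90.4461898803711) (297, 205, 50, 40)
0.024 [0.4392 0.3162 0.024 ] [323.02873021 222.21542352]
0.028 [0.4395 0.318  0.028 ] [323.00601143 224.77233433]
0.032 [0.4398 0.3198 0.032 ] [322.98244419 227.42473536]
```

View pics/c7.png

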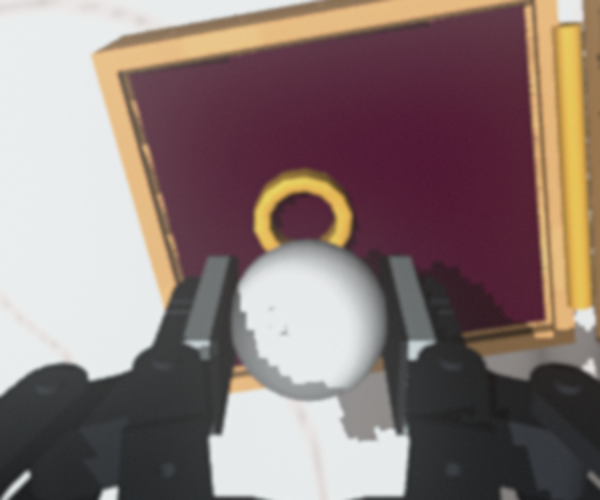

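Ring centre is at crop (303,224), full (321.5,231.5), and the ball is at about (324.5,280). The seat is near (0.440, 0.318, 0.032). I'll shift x by −2 mm and lower while watching the force.

Request:
{"op": "step_arm", "data": {
  "moves": [
    [[-0.006,-0.002,0],[0,0,0],-0.5],
    [[-0.006,-0.002,-0.05],[0,0,0],-0.5],
    [[-0.006,-0.002,-0.1],[0,0,0],-0.5],
    [[-0.006,-0.002,-0.11],[0,0,0],-0.5],
    [[-0.006,-0.002,-0.11],[0,0,0],-0.5]
  ]
}}

```text
time: 17.55
eef_pos: [0.4402, 0.3199, 0.0421]
orientation: [2.365, 2.067, 0.002]
force: [0.5, -0.1, -0.5]
opening: 0.0341
grip_force: 25.2
```

Request:
{"op": "step_arm", "data": {
  "moves": [
    [[0,0,-0.006],[0,0,0],-0.5],
    [[0,0,-0.012],[0,0,0],-0.5],
    [[0,0,-0.012],[0,0,0],-0.5]
  ]
}}

```text
time: 17.85
eef_pos: [0.4407, 0.3203, 0.0392]
orientation: [2.365, 2.067, 0.004]
force: [-1.8, -1.3, 5.3]
opening: 0.0346
grip_force: 25.6
```

Request:
{"op": "step_arm", "data": {
  "moves": [
    [[0,0,-0.004],[0,0,0],-0.5],
    [[0,0,-0.008],[0,0,0],-0.5],
    [[0,0,-0.008],[0,0,0],-0.5]
  ]
}}

```text
time: 18.15
eef_pos: [0.4408, 0.3205, 0.0387]
orientation: [2.365, 2.067, 0.006]
force: [-4.7, -2.7, 19.1]
opening: 0.034
grip_force: 26.5
```

Request:
{"op": "step_arm", "data": {
  "moves": [
    [[0,0,0.008],[0,0,0],-0.5],
    [[0,-0.006,0.008],[0,0,0],-0.5],
    [[0,-0.006,0.008],[0,0,0],-0.5],
    [[0,-0.006,0.002],[0,0,0],-0.5],
    [[0,-0.006,0.002],[0,0,0],-0.5]
  ]
}}

```text
time: 18.65
eef_pos: [0.4409, 0.32, 0.0388]
orientation: [-2.366, -2.065, -0.008]
force: [-4.9, 2.9, 17.9]
opening: 0.034
grip_force: 26.4
```

```bash
python3 - <<'E'
from m import *
s=get_state();print(s['time'],s['eef_pos'],s['force'])
W=grab('wrist','w8.png');np.savez('w8.npz',**W);cv2.imwrite('pics/c8.png',cv2.resize(W['image'][170:350,220:420,::-1],None,fx=3,fy=3))
E
```

```text
18.65 [0.44092487 0.32003489 0.03877697] [-4.94807498  2.90459652 17.90756788]
```

View pics/c8.png

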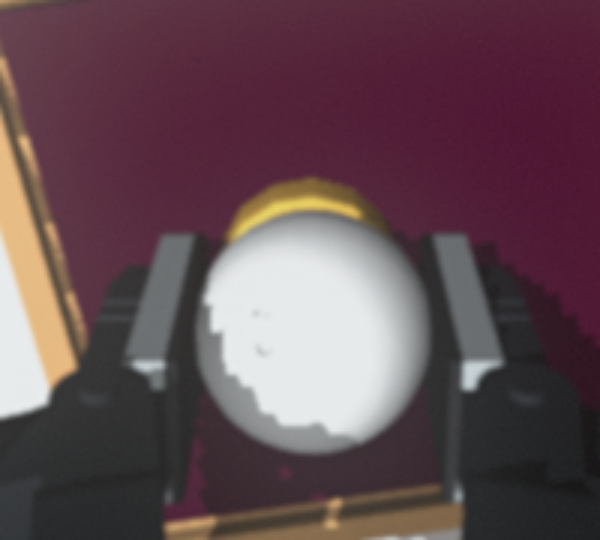

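The lateral force flipped sign while the TCP stayed put, and the ring shows evenly behind the ball. The marble is seated, so I'll release and rise.

Request:
{"op": "step_arm", "data": {
  "moves": [
    [[0,0.003,0.005],[0,0,0],-0.5],
    [[0,0.003,0.005],[0,0,0],0.0],
    [[0,0.003,0.005],[0,0,0],0.2],
    [[0,0.003,0.005],[0,0,0],0.3],
    [[0,0.003,0.08],[0,0,0],0.3]
  ]
}}

```text
time: 19.2
eef_pos: [0.4379, 0.3173, 0.0573]
orientation: [-2.365, -2.067, 0.012]
force: [-0.1, 0.3, -0.8]
opening: 0.0556
grip_force: 0.0
```

Request:
{"op": "step_arm", "data": {
  "moves": [
    [[0,0,0.1],[0,0,0],0.3],
    [[0,0,0.25],[0,0,0],0.3],
    [[0,0,0.4],[0,0,0],0.3],
    [[0,0,0.5],[0,0,0],0.3],
    [[0,0,0.5],[0,0,0],0.3]
  ]
}}

```text
time: 19.7
eef_pos: [0.4421, 0.3202, 0.2145]
orientation: [2.365, 2.066, 0.015]
force: [0.9, 0.0, 0.1]
opening: 0.0554
grip_force: 0.0
```

```bash
python3 - <<'E'
from m import *
s=get_state();print(s['time'],s['eef_pos'],s['force'])
W=grab('wrist');S=grab('scene');np.savez('w9.npz',**W)
c=blob(W['image'],(0,0,120),(179,60,255),(285,150,365,232));e=cv2.minEnclosingCircle(c);print('white',e,cv2.contourArea(c))
for z in (.05,.054):print(onz(W,*e[0],z).round(4))
c=blob(W['image'],(45,80,30),(85,255,255),(430,150,640,330));e=cv2.fitEllipse(c);print('green',e)
print(onz(W,*e[0],.037).round(4))
cv2.imwrite('pics/c9.png',np.hstack([cv2.resize(W['image'][100:340,240:640,::-1],(400,240)),cv2.resize(S['image'][180:320,400:600,::-1],(343,240))]))
E
```

```text
19.7 [0.44206381 0.32015121 0.21449441] [0.91132292 0.00895007 0.13355322]
white ((319.4545593261719, 176.63636779785156), 17.536365509033203) 872.5
[0.4385 0.3199 0.05  ]
[0.4387 0.321  0.054 ]
green ((525.15185546875, 217.4915313720703), (30.773975372314453, 36.391632080078125), 96.62921142578125)
[0.6486 0.242  0.037 ]
```

View pics/c9.png

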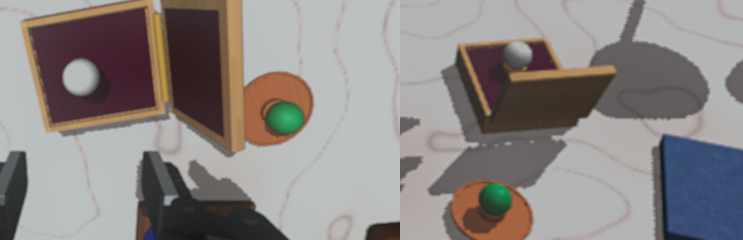

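The white marble sits in the case ring. I'll check the lid's clearance to the green marble before going there.

```bash
python3 - <<'E'
from m import *
W=dict(np.load('w6.npz'));T=dict(np.load('top0.npz'))
print([onz(W,u,v,.14)[:2].round(3) for u,v in ((516,100),(512,286))],[onz(T,u,v,.14)[:2].round(3) for u,v in ((107,159),(168,156),(180,178))])
S=dict(np.load('scene0.npz'));g0=blob(T['image'],(45,80,30),(85,255,255),(170,105,220,150));
for z in (.031,.035,.039):print(z,onz(T,*cv2.fitEllipse(g0)[0],z).round(4))
W=dict(np.load('w9.npz'));c=blob(W['image'],(5,140,60),(14,255,255),(460,150,580,260));print(cv2.boundingRect(c))
E
```

```text
[array([0.55 , 0.385]), array([0.554, 0.274])] [array([0.554, 0.372]), array([0.559, 0.257]), array([0.516, 0.234])]
0.031 [0.6511 0.2426 0.031 ]
0.035 [0.6498 0.2416 0.035 ]
0.039 [0.6486 0.2406 0.039 ]
(484, 173, 68, 71)
```

Request:
{"op": "step_arm", "data": {
  "moves": [
    [[0.17,-0.07,0],[0,0,0],0.3],
    [[0.34,-0.13,0],[0,0,0],0.3],
    [[0.5,-0.2,0],[0,0,0],0.3],
    [[0.64,-0.25,0],[0,0,0],0.3],
    [[0.69,-0.263,0],[0,0,0],0.3]
  ]
}}

```text
time: 20.3
eef_pos: [0.6496, 0.2371, 0.2063]
orientation: [-2.368, -2.064, 0.006]
force: [0.6, -0.2, 0.2]
opening: 0.0551
grip_force: 0.0
```

Request:
{"op": "step_arm", "data": {
  "moves": [
    [[0,0,-0.15],[0,0,0],0.3],
    [[0,0,-0.3],[0,0,0],0.3],
    [[0,0,-0.45],[0,0,0],0.3],
    [[0,0,-0.5],[0,0,0],0.3],
    [[0,0,-0.5],[0,0,0],0.3]
  ]
}}

```text
time: 20.8
eef_pos: [0.6445, 0.2391, 0.0558]
orientation: [-2.363, -2.065, 0.012]
force: [-0.2, 0.2, 1.2]
opening: 0.055
grip_force: 0.0
```

```bash
python3 - <<'E'
from m import *
s=get_state();print(s['time'],s['eef_pos'],s['orientation'],s['opening'])
W=grab('wrist');np.savez('w10.npz',**W);cv2.imwrite('pics/c10.png',cv2.resize(W['image'][100:350,170:470,::-1],None,fx=2,fy=2))
c=blob(W['image'],(45,80,30),(85,255,255),(220,150,430,330));e=cv2.fitEllipse(c);print(e[0],cv2.minEnclosingCircle(c))
for z in (.033,.037,.041): print(z,onz(W,*e[0],z).round(4))
E
```

```text
20.8 [0.64451154 0.23907198 0.05575786] [-2.36322819 -2.06528907  0.01233033] 0.054993505647549366
(331.9596862792969, 239.41778564453125) ((331.79547119140625, 239.2804412841797), 32.108680725097656)
0.033 [0.6487 0.2398 0.033 ]
0.037 [0.6489 0.2418 0.037 ]
0.041 [0.6491 0.2438 0.041 ]
```

View pics/c10.png

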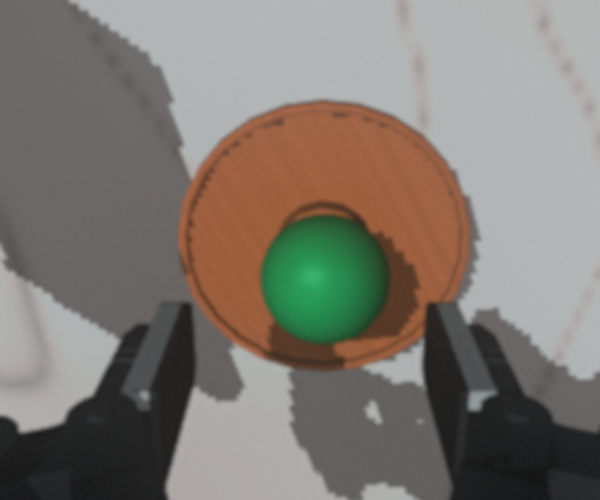

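The green marble at crop (325,280) is centred between the fingers, and top and wrist views agree on (0.649, 0.241, 0.036). I'll let the arm settle, then descend.

Request:
{"op": "step_arm", "data": {
  "moves": [
    [[0,0,0],[0,0,0],0.3],
    [[0,0,0],[0,0,0],0.3],
    [[0,0,0],[0,0,0],0.3]
  ]
}}

```text
time: 21.15
eef_pos: [0.6479, 0.2404, 0.0622]
orientation: [2.364, 2.067, 0.005]
force: [-0.3, 0.1, 0.6]
opening: 0.0554
grip_force: 0.0
```

Request:
{"op": "step_arm", "data": {
  "moves": [
    [[0.003,0.002,-0.07],[0,0,0],0.3],
    [[0.003,0.002,-0.13],[0,0,0],0.3],
    [[0.003,0.002,-0.139],[0,0,0],0.3],
    [[0.003,0.002,-0.139],[0,0,0],0.3],
    [[0.003,0.002,-0.139],[0,0,0],0.3]
  ]
}}

```text
time: 21.65
eef_pos: [0.6486, 0.2409, 0.0197]
orientation: [2.365, 2.067, 0.004]
force: [-0.2, 0.5, -0.0]
opening: 0.0555
grip_force: 0.0
```

Request:
{"op": "step_arm", "data": {
  "moves": [
    [[0,0,0],[0,0,0],0.1],
    [[0,0,0],[0,0,0],-0.1],
    [[0,0,0],[0,0,0],-0.5],
    [[0,0,0],[0,0,0],-0.5],
    [[0,0,0],[0,0,0],-0.5]
  ]
}}

```text
time: 22.15
eef_pos: [0.6489, 0.2407, 0.0193]
orientation: [2.364, 2.067, 0.004]
force: [2.4, 0.1, 4.8]
opening: 0.0345
grip_force: 24.8
```

```bash
python3 - <<'E'
from m import *
s=get_state();print(s['time'],s['eef_pos'],s['orientation'],s['opening'])
W=grab('wrist','w11.png');np.savez('w11.npz',**W)
for n,I in(('g',W['image']),):
    c=blob(I,(45,80,30),(85,255,255),(220,150,430,350));print(cv2.fitEllipse(c),cv2.minEnclosingCircle(c))
W8=dict(np.load('w8.npz'));c=blob(W8['image'],(0,0,80),(179,70,255),(287,225,363,325));print('white in w8',cv2.minEnclosingCircle(c))
E
```

```text
22.15 [0.64886993 0.24069855 0.01928348] [2.36448457 2.06651808 0.00386509] 0.03451857919660142
((323.8183898925781, 280.82855224609375), (79.2431411743164, 79.80399322509766), 139.28297424316406) ((323.6206970214844, 281.0115051269531), 40.85708236694336)
white in w8 ((323.5657653808594, 280.28369140625), 40.97163009643555)
```

Green sits in the hand exactly as white did (323.8,280.8 against 323.6,280.3). So the placing pose is white's grasp pose, (0.568, 0.017, 0.021).

Request:
{"op": "step_arm", "data": {
  "moves": [
    [[0,0,0.05],[0,0,0],-0.5],
    [[0,0,0.15],[0,0,0],-0.5],
    [[0,0,0.25],[0,0,0],-0.5],
    [[-0.02,-0.06,0.3],[0,0,0],-0.5],
    [[-0.06,-0.16,0.3],[0,0,0],-0.5]
  ]
}}

```text
time: 22.7
eef_pos: [0.6311, 0.1941, 0.1115]
orientation: [2.362, 2.069, 0.008]
force: [0.4, -1.3, -0.2]
opening: 0.0345
grip_force: 25.1
```

Request:
{"op": "step_arm", "data": {
  "moves": [
    [[-0.04,-0.12,0],[0,0,0],-0.5],
    [[-0.08,-0.24,0],[0,0,0],-0.5],
    [[-0.12,-0.36,0],[0,0,0],-0.5],
    [[-0.16,-0.48,0],[0,0,0],-0.5],
    [[-0.21,-0.585,0],[0,0,0],-0.5]
  ]
}}

```text
time: 23.2
eef_pos: [0.5654, 0.0157, 0.1085]
orientation: [-2.365, -2.066, 0.002]
force: [0.0, -0.9, -1.2]
opening: 0.0348
grip_force: 25.1
```

Request:
{"op": "step_arm", "data": {
  "moves": [
    [[0,0,0],[0,0,0],-0.5],
    [[0,0,-0.1],[0,0,0],-0.5],
    [[0,0,-0.2],[0,0,0],-0.5],
    [[0,0,-0.22],[0,0,0],-0.5],
    [[0,0,-0.22],[0,0,0],-0.5]
  ]
}}

```text
time: 23.7
eef_pos: [0.566, 0.0176, 0.0416]
orientation: [-2.363, -2.066, 0.003]
force: [0.6, -0.3, -1.0]
opening: 0.0345
grip_force: 25.1
```

Request:
{"op": "step_arm", "data": {
  "moves": [
    [[0,0,0],[0,0,0],-0.5],
    [[0,0,0],[0,0,0],-0.5]
  ]
}}

```text
time: 23.9
eef_pos: [0.5679, 0.0174, 0.0438]
orientation: [2.364, 2.067, 0.003]
force: [-0.3, -0.1, 0.0]
opening: 0.0344
grip_force: 25.1
```

Request:
{"op": "step_arm", "data": {
  "moves": [
    [[0,0,-0.03],[0,0,0],-0.5],
    [[0,0,-0.06],[0,0,0],-0.5],
    [[0,0,-0.07],[0,0,0],-0.5],
    [[0,0,-0.073],[0,0,0],-0.5],
    [[0,0,-0.073],[0,0,0],-0.5]
  ]
}}

```text
time: 24.4
eef_pos: [0.5668, 0.017, 0.0202]
orientation: [-2.366, -2.067, 0.0]
force: [-0.2, -0.4, -0.5]
opening: 0.0343
grip_force: 25.1
```

Request:
{"op": "step_arm", "data": {
  "moves": [
    [[0,0,-0.003],[0,0,0],-0.5],
    [[0,0,-0.006],[0,0,0],-0.5],
    [[0,0,-0.006],[0,0,0],-0.5]
  ]
}}

```text
time: 24.7
eef_pos: [0.5671, 0.0169, 0.0194]
orientation: [2.365, 2.067, 0.001]
force: [-0.9, -1.2, 4.2]
opening: 0.0345
grip_force: 25.6
```

Request:
{"op": "step_arm", "data": {
  "moves": [
    [[0,0,0],[0,0,0],-0.1],
    [[0,0,0],[0,0,0],0.2],
    [[0,0,0],[0,0,0],0.4],
    [[0,0,0],[0,0,0],0.4],
    [[0,0,0.1],[0,0,0],0.4]
  ]
}}

```text
time: 25.2
eef_pos: [0.5638, 0.017, 0.0454]
orientation: [-2.361, -2.064, 0.01]
force: [0.1, -0.3, -0.4]
opening: 0.0598
grip_force: 0.0
```

Request:
{"op": "step_arm", "data": {
  "moves": [
    [[0,0,0.15],[0,0,0],0.4],
    [[0,0,0.3],[0,0,0],0.6],
    [[0,0,0.45],[0,0,0],1],
    [[0,0,0.45],[0,0,0],1],
    [[0,0,0.45],[0,0,0],1]
  ]
}}

```text
time: 25.7
eef_pos: [0.5671, 0.0171, 0.1846]
orientation: [2.364, 2.066, 0.003]
force: [0.3, 0.3, -1.0]
opening: 0.0854
grip_force: 0.0
```

```bash
python3 - <<'E'
from m import *
s=get_state();print(s['time'],s['eef_pos'],s['force'])
W=grab('wrist');S=grab('scene')
c=blob(W['image'],(45,80,30),(85,255,255),(220,100,430,330));e=cv2.fitEllipse(c);print(e[0],onz(W,*e[0],.035))
for lo,hi,box,n in (((112,100,40),(130,255,255),(190,60,340,200),'blue'),((0,150,60),(8,255,255),(190,180,330,290),'red')):
    c=blob(W['image'],lo,hi,box);e=cv2.fitEllipse(c);print(n,np.round(e[0],1),np.round(e[1],1),onz(W,*e[0],.016).round(4))
T=grab('top')
q=cv2.boxPoints(cv2.minAreaRect(blob(T['image'],(98,60,60),(116,220,255),(400,190,455,245))));print(q.mean(0))
cv2.imwrite('pics/c11.png',np.hstack([cv2.resize(W['image'][60:300,160:460,::-1],(375,300)),cv2.resize(S['image'][180:320,130:410,::-1],(425,300))]))
E
```

```text
25.7 [0.56712179 0.01708703 0.18455415] [ 0.25149843  0.34006084 -1.04397995]
(323.69281005859375, 179.26043701171875) [0.56698831 0.01704001 0.035     ]
blue [270.8 122.7] [77.2 82.3] [0.5247 0.0727 0.016 ]
red [275.6 217.1] [67.5 73.4] [ 0.5118 -0.0219  0.016 ]
[425.73074 213.34612]
```

View pics/c11.png

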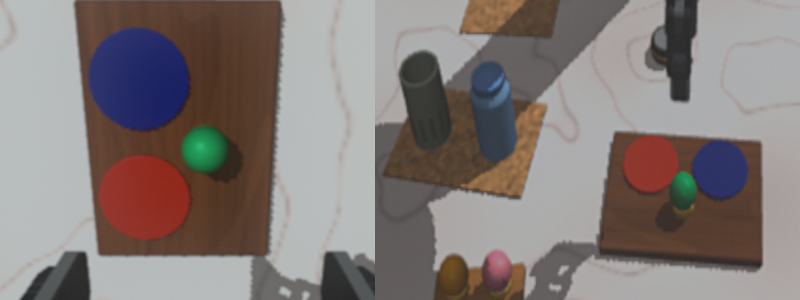

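The green marble sits in the brass ring at (0.567, 0.017), with the jar and cup still on the mat. Now I'll return the jar.

Request:
{"op": "step_arm", "data": {
  "moves": [
    [[-0.07,-0.16,0],[0,0,-0.08],1],
    [[-0.14,-0.32,0],[0,0,-0.165],1],
    [[-0.21,-0.5,0],[0,0,-0.165],1],
    [[-0.28,-0.66,0],[0,0,-0.165],1],
    [[-0.3,-0.71,0],[0,0,-0.165],1]
  ],
  "newtons": 40
}}

```text
time: 26.35
eef_pos: [0.4744, -0.1981, 0.1819]
orientation: [-2.452, -1.959, 0.004]
force: [0.7, 0.5, 0.2]
opening: 0.0854
grip_force: 0.0
```

Request:
{"op": "step_arm", "data": {
  "moves": [
    [[-0.061,-0.145,0],[0,0,0],1],
    [[-0.061,-0.145,0],[0,0,0],1],
    [[-0.061,-0.145,0],[0,0,0],1]
  ]
}}

```text
time: 26.65
eef_pos: [0.4575, -0.2398, 0.1821]
orientation: [-2.453, -1.958, 0.001]
force: [0.6, 0.3, -0.7]
opening: 0.0851
grip_force: 0.0
```

Request:
{"op": "step_arm", "data": {
  "moves": [
    [[0,0,0],[0,0,0],1],
    [[0,0,0],[0,0,0],1]
  ]
}}

```text
time: 26.85
eef_pos: [0.4588, -0.2382, 0.1831]
orientation: [-2.45, -1.965, 0.0]
force: [-0.1, 0.1, 0.1]
opening: 0.0854
grip_force: 0.0
```

Request:
{"op": "step_arm", "data": {
  "moves": [
    [[0,-0.004,-0.12],[0,0,0],1],
    [[0,-0.004,-0.25],[0,0,0],1],
    [[0,-0.004,-0.37],[0,0,0],1],
    [[0,-0.004,-0.46],[0,0,0],1],
    [[0,-0.004,-0.48],[0,0,0],1]
  ]
}}

```text
time: 27.35
eef_pos: [0.457, -0.2384, 0.0368]
orientation: [-2.446, -1.962, 0.004]
force: [-0.6, 0.1, 0.4]
opening: 0.0852
grip_force: 0.0
```

Request:
{"op": "step_arm", "data": {
  "moves": [
    [[0,0,0],[0,0,0],1],
    [[0,0,0],[0,0,0],0.4],
    [[0,0,0],[0,0,0],-0.2],
    [[0,0,0],[0,0,0],-0.2],
    [[0,0,0],[0,0,0],-0.2]
  ]
}}

```text
time: 27.85
eef_pos: [0.4595, -0.2411, 0.0413]
orientation: [2.45, 1.961, 0.002]
force: [-0.9, 1.8, 6.6]
opening: 0.0522
grip_force: 43.1
```

Request:
{"op": "step_arm", "data": {
  "moves": [
    [[0,0,0],[0,0,0],-0.2],
    [[0,0,0],[0,0,0],-0.2]
  ]
}}

```text
time: 28.05
eef_pos: [0.4595, -0.2411, 0.0413]
orientation: [2.45, 1.961, 0.002]
force: [-0.0, 0.7, 6.6]
opening: 0.0524
grip_force: 43.1
```

Request:
{"op": "step_arm", "data": {
  "moves": [
    [[0,0,0.05],[0,0,0],-0.2],
    [[0,0,0.15],[0,0,0],-0.2],
    [[0,0,0.25],[0,0,0],-0.2],
    [[0.02,0.09,0.3],[0,0,0],-0.2],
    [[0.05,0.23,0.3],[0,0,0],-0.2]
  ]
}}

```text
time: 28.55
eef_pos: [0.4753, -0.1731, 0.1325]
orientation: [2.451, 1.955, 0.005]
force: [0.5, -0.1, -2.4]
opening: 0.0529
grip_force: 43.1
```

Request:
{"op": "step_arm", "data": {
  "moves": [
    [[0.03,0.14,0],[0,0,0.04],-0.2],
    [[0.06,0.28,0],[0,0,0.08],-0.2],
    [[0.09,0.42,0],[0,0,0.12],-0.2],
    [[0.12,0.56,0],[0,0,0.165],-0.2],
    [[0.14,0.7,0],[0,0,0.165],-0.2]
  ]
}}

```text
time: 29.05
eef_pos: [0.5157, 0.04, 0.1298]
orientation: [2.365, 2.067, 0.001]
force: [0.7, -0.2, -3.0]
opening: 0.0529
grip_force: 43.1
```

Request:
{"op": "step_arm", "data": {
  "moves": [
    [[0.02,0.08,0],[0,0,0],-0.2],
    [[0.022,0.1,0],[0,0,0],-0.2],
    [[0.022,0.103,0],[0,0,0],-0.2],
    [[0.022,0.103,0],[0,0,0],-0.2],
    [[0.022,0.103,0],[0,0,0],-0.2]
  ]
}}

```text
time: 29.55
eef_pos: [0.5218, 0.068, 0.1296]
orientation: [2.367, 2.066, -0.001]
force: [-0.3, -0.5, -2.3]
opening: 0.0523
grip_force: 43.0
```

Request:
{"op": "step_arm", "data": {
  "moves": [
    [[0.003,0.004,-0.08],[0,0,0],-0.2],
    [[0.003,0.004,-0.16],[0,0,0],-0.2],
    [[0.003,0.004,-0.22],[0,0,0],-0.2],
    [[0.003,0.004,-0.245],[0,0,0],-0.2],
    [[0.003,0.004,-0.245],[0,0,0],-0.2]
  ]
}}

```text
time: 30.05
eef_pos: [0.5224, 0.0696, 0.0553]
orientation: [-2.366, -2.065, 0.003]
force: [0.3, 0.2, -3.5]
opening: 0.0528
grip_force: 43.0
```

Request:
{"op": "step_arm", "data": {
  "moves": [
    [[0,0,-0.003],[0,0,0],-0.2],
    [[0,0,-0.006],[0,0,0],-0.2],
    [[0,0,-0.006],[0,0,0],-0.2]
  ]
}}

```text
time: 30.35
eef_pos: [0.5235, 0.0704, 0.055]
orientation: [2.365, 2.067, 0.002]
force: [-0.3, 0.4, -1.6]
opening: 0.0529
grip_force: 43.0
```

Request:
{"op": "step_arm", "data": {
  "moves": [
    [[0,0,-0.003],[0,0,0],-0.2],
    [[0,0,-0.006],[0,0,0],-0.2],
    [[0,0,-0.006],[0,0,0],-0.2]
  ]
}}

```text
time: 30.65
eef_pos: [0.5233, 0.0706, 0.0533]
orientation: [2.365, 2.067, 0.001]
force: [-2.1, 0.1, 4.1]
opening: 0.0527
grip_force: 43.5
```

Request:
{"op": "step_arm", "data": {
  "moves": [
    [[0,0,-0.003],[0,0,0],-0.2],
    [[0,0,-0.004],[0,0,0],-0.2],
    [[0,0,-0.004],[0,0,0],-0.2]
  ]
}}

```text
time: 30.95
eef_pos: [0.5233, 0.0706, 0.0533]
orientation: [2.365, 2.067, 0.002]
force: [-3.6, -0.7, 13.1]
opening: 0.0526
grip_force: 44.7
```

Request:
{"op": "step_arm", "data": {
  "moves": [
    [[0,0,0.003],[0,0,0],0.5],
    [[0,0,0.003],[0,0,0],1],
    [[0,0,0.003],[0,0,0],1],
    [[0,0,0.15],[0,0,0],1],
    [[0,0,0.3],[0,0,0],1]
  ]
}}

```text
time: 31.45
eef_pos: [0.5219, 0.0703, 0.1408]
orientation: [-2.364, -2.066, 0.006]
force: [1.0, 1.0, 0.3]
opening: 0.0851
grip_force: 0.0
```

Request:
{"op": "step_arm", "data": {
  "moves": [
    [[0,0,0.1],[0,0,0],1],
    [[-0.03,-0.15,0.12],[0,0,-0.08],1],
    [[-0.06,-0.3,0.12],[0,0,-0.165],1],
    [[-0.09,-0.45,0.12],[0,0,-0.165],1],
    [[-0.12,-0.6,0.12],[0,0,-0.165],1]
  ]
}}

```text
time: 31.95
eef_pos: [0.4865, -0.111, 0.1772]
orientation: [2.452, 1.964, 0.0]
force: [0.5, 0.3, -0.5]
opening: 0.0852
grip_force: 0.0
```

Request:
{"op": "step_arm", "data": {
  "moves": [
    [[-0.04,-0.16,0],[0,0,0],1],
    [[-0.08,-0.32,0],[0,0,0],1],
    [[-0.12,-0.48,0],[0,0,0],1],
    [[-0.16,-0.64,0],[0,0,0],1],
    [[-0.17,-0.76,0],[0,0,0],1]
  ]
}}

```text
time: 32.45
eef_pos: [0.4345, -0.3402, 0.177]
orientation: [-2.454, -1.961, 0.001]
force: [1.2, -0.0, -0.4]
opening: 0.0855
grip_force: 0.0
```

Request:
{"op": "step_arm", "data": {
  "moves": [
    [[0,0,0],[0,0,0],1],
    [[0,0,0],[0,0,0],1]
  ]
}}

```text
time: 32.65
eef_pos: [0.4356, -0.3378, 0.1767]
orientation: [-2.453, -1.96, -0.0]
force: [0.3, 0.5, 1.0]
opening: 0.0854
grip_force: 0.0
```

Request:
{"op": "step_arm", "data": {
  "moves": [
    [[0.003,0.002,-0.12],[0,0,0],1],
    [[0.003,0.002,-0.25],[0,0,0],1],
    [[0.003,0.002,-0.37],[0,0,0],1],
    [[0.003,0.002,-0.45],[0,0,0],1],
    [[0.003,0.002,-0.45],[0,0,0],1]
  ]
}}

```text
time: 33.15
eef_pos: [0.4351, -0.3336, 0.0391]
orientation: [-2.444, -1.96, 0.002]
force: [-0.0, 0.3, -0.6]
opening: 0.0851
grip_force: 0.0
```

Request:
{"op": "step_arm", "data": {
  "moves": [
    [[0,0,0],[0,0,0],1],
    [[0,0,0],[0,0,0],0.4],
    [[0,0,0],[0,0,0],-0.2],
    [[0,0,0],[0,0,0],-0.2],
    [[0,0,0],[0,0,0],-0.2]
  ]
}}

```text
time: 33.65
eef_pos: [0.4374, -0.3373, 0.0441]
orientation: [2.451, 1.961, 0.001]
force: [-1.9, 1.0, 5.5]
opening: 0.0538
grip_force: 41.3
```

Request:
{"op": "step_arm", "data": {
  "moves": [
    [[0,0,0],[0,0,0],-0.2],
    [[0,0,0],[0,0,0],-0.2]
  ]
}}

```text
time: 33.85
eef_pos: [0.4374, -0.3373, 0.0441]
orientation: [2.451, 1.961, 0.001]
force: [-0.9, 1.5, 5.3]
opening: 0.0536
grip_force: 41.3
```

Request:
{"op": "step_arm", "data": {
  "moves": [
    [[0,0,0.05],[0,0,0],-0.2],
    [[0,0,0.15],[0,0,0],-0.2],
    [[0,0,0.25],[0,0,0],-0.2],
    [[0.02,0.09,0.27],[0,0,0],-0.2],
    [[0.05,0.23,0.27],[0,0,0],-0.2]
  ]
}}

```text
time: 34.35
eef_pos: [0.4531, -0.2695, 0.1256]
orientation: [2.452, 1.955, 0.003]
force: [0.8, -0.0, -4.3]
opening: 0.0536
grip_force: 43.2
```

Request:
{"op": "step_arm", "data": {
  "moves": [
    [[0.03,0.14,0],[0,0,0.04],-0.2],
    [[0.06,0.28,0],[0,0,0.08],-0.2],
    [[0.09,0.42,0],[0,0,0.12],-0.2],
    [[0.13,0.56,0],[0,0,0.165],-0.2],
    [[0.17,0.7,0],[0,0,0.165],-0.2]
  ]
}}

```text
time: 34.85
eef_pos: [0.5029, -0.0563, 0.1238]
orientation: [2.365, 2.067, 0.001]
force: [0.6, -0.6, -2.9]
opening: 0.0537
grip_force: 43.2
```

Request:
{"op": "step_arm", "data": {
  "moves": [
    [[0.02,0.08,0],[0,0,0],-0.2],
    [[0.025,0.1,0],[0,0,0],-0.2],
    [[0.025,0.115,0],[0,0,0],-0.2],
    [[0.025,0.115,0],[0,0,0],-0.2],
    [[0.025,0.115,0],[0,0,0],-0.2]
  ]
}}

```text
time: 35.35
eef_pos: [0.5101, -0.0244, 0.1233]
orientation: [2.367, 2.066, -0.0]
force: [0.9, -0.5, -3.4]
opening: 0.054
grip_force: 43.2
```

Down: 0.1233 → about 0.059, then slowly to contact.

Request:
{"op": "step_arm", "data": {
  "moves": [
    [[0.002,0.001,-0.07],[0,0,0],-0.2],
    [[0.002,0.001,-0.14],[0,0,0],-0.2],
    [[0.002,0.001,-0.19],[0,0,0],-0.2],
    [[0.002,0.001,-0.215],[0,0,0],-0.2],
    [[0.002,0.001,-0.215],[0,0,0],-0.2]
  ]
}}

```text
time: 35.85
eef_pos: [0.5103, -0.0239, 0.058]
orientation: [-2.366, -2.065, 0.002]
force: [-0.6, -0.9, -2.6]
opening: 0.0535
grip_force: 43.1
```

Request:
{"op": "step_arm", "data": {
  "moves": [
    [[0,0,-0.003],[0,0,0],-0.2],
    [[0,0,-0.007],[0,0,0],-0.2],
    [[0,0,-0.007],[0,0,0],-0.2]
  ]
}}

```text
time: 36.15
eef_pos: [0.5114, -0.0232, 0.0572]
orientation: [2.365, 2.067, 0.001]
force: [0.4, 0.1, -2.4]
opening: 0.0535
grip_force: 43.1
```

Request:
{"op": "step_arm", "data": {
  "moves": [
    [[0,0,-0.003],[0,0,0],-0.2],
    [[0,0,-0.005],[0,0,0],-0.2],
    [[0,0,-0.005],[0,0,0],-0.2]
  ]
}}

```text
time: 36.45
eef_pos: [0.5114, -0.0231, 0.0561]
orientation: [2.365, 2.067, 0.001]
force: [-1.8, 0.9, 4.5]
opening: 0.0538
grip_force: 43.6
```

Contact. I'll release, rise and clear the view for a final check.

Request:
{"op": "step_arm", "data": {
  "moves": [
    [[0,0,0],[0,0,0],0.5],
    [[0,0,0],[0,0,0],1],
    [[0,0,0],[0,0,0],1],
    [[0,0,0.15],[0,0,0],1],
    [[0,0,0.3],[0,0,0],1]
  ]
}}

```text
time: 36.95
eef_pos: [0.51, -0.0231, 0.145]
orientation: [-2.363, -2.066, 0.004]
force: [1.1, -1.0, 0.2]
opening: 0.0851
grip_force: 0.0
```

Request:
{"op": "step_arm", "data": {
  "moves": [
    [[0,0,0.15],[0,0,0],1],
    [[0,0,0.3],[0,0,0],1],
    [[0,-0.15,0.4],[0,0,0],1],
    [[0,-0.3,0.4],[0,0,0],1],
    [[-0.1,-0.4,0.4],[0,0,0],1]
  ]
}}

```text
time: 37.45
eef_pos: [0.4836, -0.146, 0.2662]
orientation: [2.361, 2.064, 0.003]
force: [0.1, -0.3, -0.6]
opening: 0.0848
grip_force: 0.0
```

Request:
{"op": "step_arm", "data": {
  "moves": [
    [[0,-0.3,0],[0,0,0],1],
    [[0,-0.3,0],[0,0,0],1],
    [[0,-0.3,0],[0,0,0],1],
    [[0,-0.3,0],[0,0,0],1],
    [[0,-0.3,0],[0,0,0],1]
  ]
}}

```text
time: 37.95
eef_pos: [0.4809, -0.2322, 0.265]
orientation: [-2.364, -2.068, -0.0]
force: [0.4, 0.4, 0.1]
opening: 0.0855
grip_force: 0.0
```

```bash
python3 - <<'E'
from m import *
s=get_state();print(s['time'],s['eef_pos'],s['force'])
T=grab('top');S=grab('scene')
cv2.imwrite('pics/c12.png',np.vstack([cv2.resize(T['image'][110:270,100:380,::-1],(504,288)),cv2.resize(S['image'][180:320,260:532,::-1],(504,260))]))
E
```

```text
37.95 [ 0.48092733 -0.23220057  0.26497371] [0.44993767 0.38742057 0.10551858]
```

View pics/c12.png

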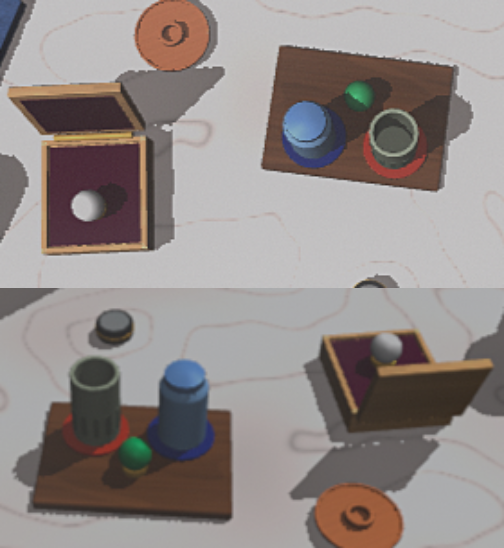

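The jar is on the blue tile and the cup on the red, both upright. Green is in the board's ring and white is in the case ring.

```bash
python3 -c "
from plant import arm
print(arm.finish_job())"
```

```text
the job is handed in; nothing more can be done
None
```

The job is done and handed in at about 38 s: white marble in the case ring, green on the board's ring, and the jar and cup upright on their blue and red tiles in the final camera check.

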